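# Hold in the reset of the tripped heater relay

### The arm

A 7-joint arm with a two-finger parallel gripper is mounted at the origin on a cart in front of the work surface, level with it; the furniture and walls round the work are solid. World frame = base frame: x ahead of the robot, y to its left, z up, the work surface at z = 0. Lengths are in m, angles in rad, forces in N, time in s.
With the tool pointing down it reaches from about 0.35 to 0.9 m from the base axis. Payload 19.9 kg.
Tool frame: the origin (TCP) lies between the finger pads; the fingertips stand 19 mm ahead of it and the grasp point (between the pads) is the TCP; z points along the fingers, y is the line along which they close (so a half turn about z gives the same grasp; the last joint's range is limited). The gripper opens to 94 mm and grips with 3 to 60 N. Pads are 16 mm wide; open, the fingers measure 119 mm over their backs; the gripper's body (75 mm by 177 mm) begins 78 mm behind the grasp point.
Start: joints at [1.284, 0.417, -0.01, 1.614, 0.005, 1.111, -0.053], TCP at [0.152, -0.606, 0.224] pointing down, gripper open.
Joint ranges: [-2.81, 2.81], [-0.39, 2.02], [-1.27, 1.25], [0.06, 2.57], [-1.19, 4.33], [0.19, 2], [-2.82, 2.82]. Speed limits (rad/s): [1.89, 1.89, 2.39, 2.39, 3.01, 3.01, 3.01].

### API

Orientations are given as a 3x3 rotation matrix whose columns are the frame's x, y, z axes.
In Python, from rig import robot gives the robot as it stands. Calls block until the motion is done:
- robot.move_ptp(position, orientation): joint-space move of the TCP to a pose.
- robot.move_linear(position, velocity=0.15, frame=None, threshold=None): straight line of the TCP; frame=None keeps the orientation; velocity is the mean speed in m/s. With threshold (N) it stops when the force on the tool has changed by that much, and returns True; else False.
- robot.goto_joints(angles): joint-space move.
- robot.gripper_to(opening): finger opening in m; the grip force is fixed at half the most; returns when the fingers have stopped.
- robot.pause(seconds).
- robot.ik(position, orientation): joint angles nearest the present ones, or None.
- robot.get_state(): the state.
- robot.grab_frame(name): name is "side" or "top"; returns the picture (400x640x3 uint8, red, green, blue); there is no depth.
- robot.camera_info(name): a dict with "fx", "fy", "cx", "cy" (pixels), "dist" ([k1, k2, p1, p2, k3] as OpenCV has them; the pictures are not rectified), "rvec" (rotation vector, rad) and "tvec" (3), from world to camera coordinates, as OpenCV has them. Camera axes: x right, y down, z forward; pixel columns grow to the right and rows downward; lengths in m; the calibration is good to about 2 mm. A picture is of the moment at which its call begins. camera_info takes no time and is no camera call.
A pose or a line that the arm cannot do raises robot.PlanningError and nothing moves.
- robot.sign_off(): hands the job in; it is judged then, once.
The state is a dict: "time": time; "qpos": joint angles; "joint_vel": joint speeds; "effort": joint torques, N m; "ee_pos": TCP position; "tool_rot": TCP orientation; "force": force on the tool from outside, world axes, zero at the start; "moment": the same for the moment, N m; "opening": finger opening in m; "grasp_force": force on a finger pad.
Only numpy, scipy, OpenCV 4.12 (cv2) and the standard library are available. Lean on these libraries where they do the work, as an engineer would, in place of code of your own. Each camera call takes 0.05 s, during which the arm holds its last target. There are 200 camera calls.

### The job

One of the three heater relays on the stand has tripped: its white trip pin stands out of the front. Pick up the small screwdriver by its handle, pass its blade through the round reset opening below that pin and press the recessed button fully down, and finish while still holding the screwdriver in the gripper and the button down with it, so that I can switch the heater back on. Do not press the resets of the other two relays, and leave the other things on the worktop where they lie.

Things in the scene. Friction and masses are not known exactly. Their poses are not given: they have to be found in the camera images.
- driver: the small screwdriver, 134 mm long, about 30 g, lying flat. Origin on its underside at mid-length, axis along its y, 7 mm up: blade tip at y = -67 mm, bare 3 mm shaft to -7, 10 mm collar to +5, ribbed handle +5 to +57 (16 mm wide in x, 14 high), 12 mm end knob to +67. At the start the tip points to the robot's right (world -y), within 0.4 rad
- driver_handle (a point): middle of the screwdriver's handle, on its axis, 98 mm from the tip: the place to grasp, across the 16 mm width
- driver_tip (a point): end of the screwdriver's blade, on the axis
- backplate: fixed grey sheet-metal stand, 236 mm wide, 118 deep, 160 high: upright back plate with rail and wiring duct, the three relays side by side on it. Origin on its underside; its front looks along its own -x, roughly towards the robot, and the relays' axes are parallel to its own. Its 5 mm base ends 21 mm in front of the relays' front faces
- relay_1: one of three like fixed relays, 44 mm wide, 70 deep, 84 high, 46 mm apart; numbers tell neither place nor state. Origin at the centre of its underside, 20 mm above the worktop; x runs level into the relay from the front, y to the left seen from the robot, z up. The upright front face, at x = -35 mm, carries the reset opening, with the trip pin 26 mm straight above it
- reset_1 (a point): centre of the mouth of relay_1's reset opening, in the plane of its front face, 50 mm above the worktop: a level round bore, 12 mm across with a small bevel, running straight in along the relay's +x. The button's face lies 12 mm inside; nothing wider than 12 mm reaches it
- pin_tip_1 (a point): centre of the outer end of relay_1's trip pin (white, 10 mm across, level), 26 mm above reset_1: 1 mm in front of the front face when the pin is home, 13 mm in front of it when the relay has tripped. A tripped relay's pin is drawn home as its reset button goes down (2 mm per mm)
- button_1 (a joint): how far relay_1's reset button (10 mm across) is pressed, m: 0 = out, 0.006 = fully down on its stop; a spring returns it, about 1 N at the start and 3.5 N when fully down
- relay_2: one of three like fixed relays, 44 mm wide, 70 deep, 84 high, 46 mm apart; numbers tell neither place nor state. Origin at the centre of its underside, 20 mm above the worktop; x runs level into the relay from the front, y to the left seen from the robot, z up. The upright front face, at x = -35 mm, carries the reset opening, with the trip pin 26 mm straight above it
- reset_2 (a point): centre of the mouth of relay_2's reset opening, in the plane of its front face, 50 mm above the worktop: a level round bore, 12 mm across with a small bevel, running straight in along the relay's +x. The button's face lies 12 mm inside; nothing wider than 12 mm reaches it
- pin_tip_2 (a point): centre of the outer end of relay_2's trip pin (white, 10 mm across, level), 26 mm above reset_2: 1 mm in front of the front face when the pin is home, 13 mm in front of it when the relay has tripped. A tripped relay's pin is drawn home as its reset button goes down (2 mm per mm)
- button_2 (a joint): how far relay_2's reset button (10 mm across) is pressed, m: 0 = out, 0.006 = fully down on its stop; a spring returns it, about 1 N at the start and 3.5 N when fully down
- relay_3: one of three like fixed relays, 44 mm wide, 70 deep, 84 high, 46 mm apart; numbers tell neither place nor state. Origin at the centre of its underside, 20 mm above the worktop; x runs level into the relay from the front, y to the left seen from the robot, z up. The upright front face, at x = -35 mm, carries the reset opening, with the trip pin 26 mm straight above it
- reset_3 (a point): centre of the mouth of relay_3's reset opening, in the plane of its front face, 50 mm above the worktop: a level round bore, 12 mm across with a small bevel, running straight in along the relay's +x. The button's face lies 12 mm inside; nothing wider than 12 mm reaches it
- pin_tip_3 (a point): centre of the outer end of relay_3's trip pin (white, 10 mm across, level), 26 mm above reset_3: 1 mm in front of the front face when the pin is home, 13 mm in front of it when the relay has tripped. A tripped relay's pin is drawn home as its reset button goes down (2 mm per mm)
- button_3 (a joint): how far relay_3's reset button (10 mm across) is pressed, m: 0 = out, 0.006 = fully down on its stop; a spring returns it, about 1 N at the start and 3.5 N when fully down
- wrench: open-ended steel wrench, 28x177x8 mm, lying flat; bystander
- parts_cup: small open steel cup, 60 mm across, 30 mm high; bystander
- nut: steel hexagon nut, 19 mm across flats, 10 mm high; bystander
- hex_key: black L-shaped hexagon key, 31x87x5 mm, lying flat; bystander
- marker: felt marker, 14x126x16 mm, too thick (14 mm) for the reset openings; bystander
- lab_timer: small bench timer standing on its foot, 38x70x51 mm; bystander
- tape_roll: roll of tape lying flat, 70 mm across, 19 mm high; bystander

How it is judged:
By the outcome, as a careful person would: the job done as asked, in the order asked, and still so for the second after the job is handed in, while the arm keeps its last pose, push and grip.
It also fails if it takes over 38 s, if anything falls off the work surface, if the arm or the gripper's body presses on something with over 40 N, if the wrist force passes 120 N, or if a joint passes its speed limit or range.

## Working session

There is one attempt and no reset: what is moved stays moved. The work goes in short steps, each a Python script; the robot and the scene stay as the last script left them, time stands still between calls to the robot, and variables do not carry over. Pictures are saved under pics/ and viewed, at most 10 in all, crops included, and the job is handed in when it is done.

```bash
mkdir -p pics; python3 - <<'E'
from rig import robot
import cv2
for n in("side","top"):
    im=robot.grab_frame(n); cv2.imwrite(f"pics/{n}0.png",im[:,:,::-1])
    print(n,robot.camera_info(n))
s=robot.get_state();print(s["time"],s["ee_pos"],s["tool_rot"],s["opening"],s["force"])
E
```

```text
side {'fx': 369.7451398421947, 'fy': 369.7451398421947, 'cx': 318.2864951945048, 'cy': 198.22756586972903, 'dist': array([-0.00527025,  0.        ,  0.        ,  0.        ,  0.        ]), 'rvec': array([ 2.1280107 , -0.05951224,  0.04143711]), 'tvec': array([-0.6495048 ,  0.00255131,  1.17792847])}
top {'fx': 396.75754983965055, 'fy': 396.75754983965055, 'cx': 315.9986018678279, 'cy': 195.46832620812916, 'dist': array([-0.08885752,  0.        ,  0.        ,  0.        ,  0.        ]), 'rvec': array([ 2.14331046, -2.15926875,  0.17755616]), 'tvec': array([-0.13008392,  0.65051043,  1.02796865])}
0.1 [ 0.15198971 -0.60594034  0.22391433] [[ 9.69944835e-01  2.43324676e-01 -3.45757705e-04]
 [ 2.43324902e-01 -9.69944349e-01  9.75435206e-04]
 [-9.80182770e-05 -1.03024980e-03 -9.99999464e-01]] 0.09372339744480582 [-0.17353092 -0.41332628  1.39391982]
```

View pics/side0.png

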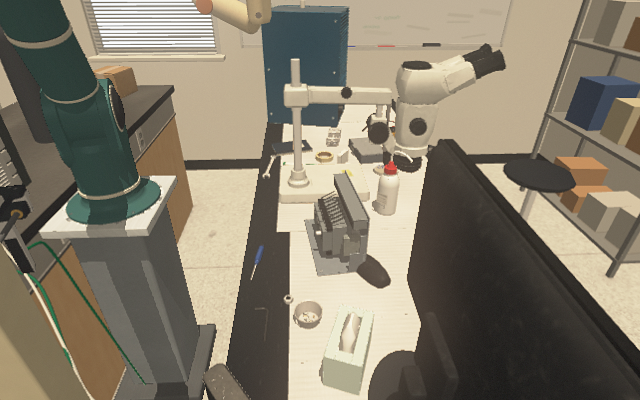

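View pics/top0.png

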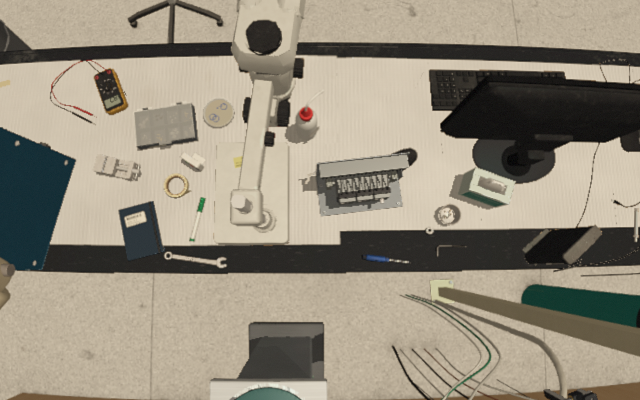

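The top view shows the blue screwdriver around (385,260), tip to the right, and the stand around (360,183). The side view shows the driver at (257,262) and the relays near (335,220). I'll zoom in on both.

```bash
python3 - <<'E'
import cv2,numpy as np
t=cv2.imread("pics/top0.png");s=cv2.imread("pics/side0.png")
a=cv2.resize(t[140:275,300:430],None,fx=4.4,fy=4.4,interpolation=cv2.INTER_CUBIC)
cv2.imwrite("pics/top_c.png",a)
b=cv2.resize(s[165:285,240:375],None,fx=5,fy=5,interpolation=cv2.INTER_CUBIC)
cv2.imwrite("pics/side_c.png",b); print(a.shape,b.shape)
E
```

```text
(594, 572, 3) (600, 675, 3)
```

View pics/top_c.png

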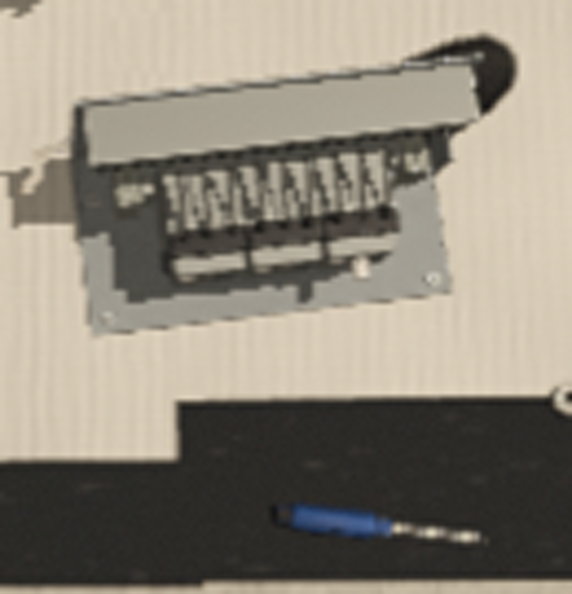

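View pics/side_c.png

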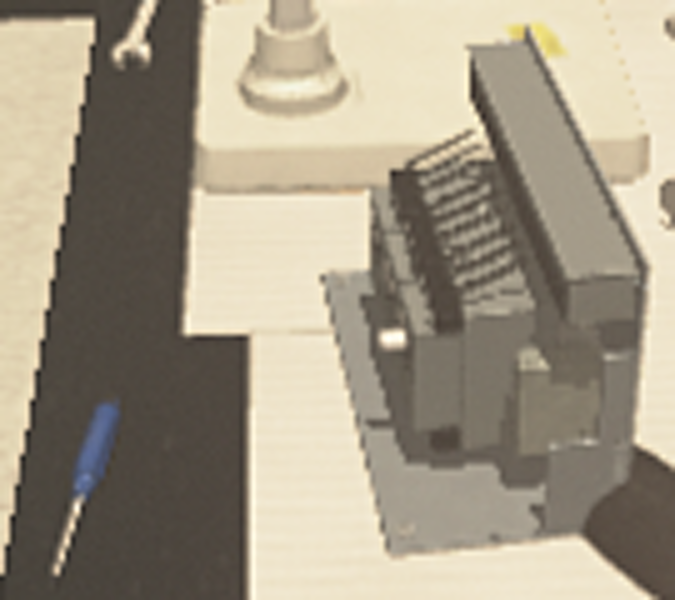

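Top crop: the white tripped pin is at (362,267), so the rightmost relay has tripped. Base front corners are at (98,334) and (450,292), and the driver runs from knob (270,514) to tip (486,541). Side crop: pin at about (391,338), base corners at (322,277) and (390,553), driver from (112,403) to (56,575).

```bash
cat > h.py <<'E'
import numpy as np,cv2
from scipy.optimize import least_squares
from rig import robot
C={n:robot.camera_info(n) for n in("side","top")}
def K(n):
    c=C[n];return np.array([[c["fx"],0,c["cx"]],[0,c["fy"],c["cy"]],[0,0,1]])
def proj(n,P): return cv2.projectPoints(np.atleast_2d(np.float64(P)),C[n]["rvec"],C[n]["tvec"],K(n),C[n]["dist"])[0][:,0]
def onz(n,uv,z):
    u=cv2.undistortPoints(np.float64([[uv]]),K(n),C[n]["dist"])[0,0]
    R=cv2.Rodrigues(C[n]["rvec"])[0];o=-R.T@C[n]["tvec"];d=R.T@[u[0],u[1],1]
    return o+d*(z-o[2])/d[2]
def tri(ut,us,x0=(0.6,-.1,.05)):
    r=least_squares(lambda p:np.r_[proj("top",p)[0]-ut,proj("side",p)[0]-us],x0);return r.x,r.fun
T=lambda u,v:np.array([(u+.5)/4.4-.5+300,(v+.5)/4.4-.5+140])
S=lambda u,v:np.array([(u+.5)/5-.5+240,(v+.5)/5-.5+165])
E
python3 - <<'E'
from h import *
np.set_printoptions(precision=4,suppress=True)
for nm,t,s,z in(("pin",(362,267),(390,338),.076),("FL",(98,334),(322,277),.005),("FR",(450,292),(390,553),.005),("knob",(270,514),(112,403),.007),("tip",(486,541),(56,575),.007)):
    print(nm,onz("top",T(*t),z),onz("side",S(*s),z),*tri(T(*t),S(*s)))
# driver by colour, subpixel
im={n:cv2.imread(f"pics/{n}0.png").astype(int) for n in("top","side")}
for n,(x0,x1,y0,y1) in {"top":(355,390,250,270),"side":(240,275,240,270)}.items():
    b=im[n][y0:y1,x0:x1];w=np.clip(b[:,:,0]-b[:,:,2]-15,0,None).astype(float)
    yy,xx=np.mgrid[y0:y1,x0:x1];c=np.array([(w*xx).sum(),(w*yy).sum()])/w.sum();print(n,"blue",c,onz(n,c,.007))
# white pin centroid
E
```

```text
pin [ 0.6315 -0.3094  0.076 ] [ 0.6303 -0.3068  0.076 ] [ 0.6307 -0.3091  0.0778] [ 0.0095  0.2219  0.2034 -0.0316]
FL [ 0.5991 -0.1517  0.005 ] [ 0.5998 -0.153   0.005 ] [ 0.5995 -0.1517  0.004 ] [-0.0064 -0.1065 -0.1097  0.0151]
FR [ 0.6245 -0.3793  0.005 ] [ 0.6263 -0.3827  0.005 ] [ 0.6258 -0.3799  0.0022] [-0.0175 -0.3292 -0.2754  0.0401]
knob [ 0.4841 -0.2589  0.007 ] [ 0.486 -0.265  0.007] [ 0.4847 -0.2594  0.0024] [-0.0298 -0.2326 -0.2224  0.0159]
tip [ 0.4653 -0.396   0.007 ] [ 0.4686 -0.3912  0.007 ] [ 0.4677 -0.3948  0.0105] [-0.1261 -0.8266 -0.698   0.0363]
top blue [376.6947 257.9772] [ 0.4793 -0.3027  0.007 ]
side blue [258.5892 254.2303] [ 0.4799 -0.301   0.007 ]
```

Tripped relay: mouth at about (0.639, -0.309, 0.05), yaw about 0.113. Measured sizes match the given ones: driver 133 mm, pin offset in agreement. Next I'll check IK for both grasp choices.

```bash
cat >> h.py <<'E'
def Rd(a): # tool down, tool x at heading a
    c,s=np.cos(a),np.sin(a);return np.array([[c,s,0],[s,-c,0],[0,0,-1.]])
H=np.array([.480,-.2975]);dh=np.arctan2(-.132,-.018)
yaw=.1135;X=np.array([np.cos(yaw),np.sin(yaw),0]);Y=np.array([-X[1],X[0],0]);M=np.array([.6387,-.3093,.05])
E
python3 - <<'E'
from h import *
np.set_printoptions(precision=3,suppress=True)
for o in(0,np.pi):
    print("opt",o)
    for z in(.12,.021,.2): print(robot.ik(np.r_[H,z],Rd(dh+o)))
    for d,z in((.14,.15),(.12,.064),(.08,.064)): print(robot.ik(M-X*d+[0,0,z-.05],Rd(yaw+o)))
E
```

```text
opt 0
[ 0.383  0.436  0.147  1.862 -0.083  0.85  -2.706]
[ 0.347  0.593  0.196  1.905 -0.178  0.66  -2.626]
[ 0.424  0.335  0.094  1.795 -0.036  1.013 -2.745]
[ 0.651  0.451 -0.162  1.752  0.087  0.945 -1.003]
[ 0.619  0.587 -0.15   1.761  0.116  0.801 -1.044]
[ 0.584  0.634 -0.157  1.676  0.125  0.841 -1.084]
opt 3.141592653589793
[ 0.835  0.467 -0.422  1.846  0.242  0.879  0.162]
[ 0.804  0.618 -0.388  1.889  0.347  0.701  0.078]
[ 0.847  0.366 -0.43   1.78   0.175  1.033  0.216]
[ 1.041  0.537 -0.688  1.739  0.394  1.008  1.893]
[ 0.981  0.677 -0.649  1.748  0.509  0.891  1.794]
[ 0.925  0.725 -0.648  1.663  0.522  0.933  1.764]
```

```bash
python3 - <<'E'
from h import *
np.set_printoptions(precision=4,suppress=True)
R=Rd(dh+np.pi)
robot.gripper_to(.05)
robot.move_ptp(np.r_[H,.10],R)
st=robot.move_linear(np.r_[H,.0215],velocity=.08,threshold=8)
s=robot.get_state();print(st,s["time"],s["ee_pos"],s["force"])
robot.gripper_to(0.0)
s=robot.get_state();print(s["time"],s["opening"],s["grasp_force"],s["force"],s["ee_pos"])
robot.move_linear(np.r_[H,.15],velocity=.12)
robot.move_ptp(M-X*.14+[0,0,.10],Rd(yaw+np.pi))
s=robot.get_state();print(s["time"],s["opening"],s["ee_pos"])
t=robot.grab_frame("top")[:,:,::-1];sd=robot.grab_frame("side")[:,:,::-1]
cv2.imwrite("pics/t1.png",t);cv2.imwrite("pics/s1.png",sd)
f=lambda im:cv2.resize(im,(400,600),interpolation=cv2.INTER_CUBIC)
cv2.imwrite("pics/c1.png",np.hstack([f(t[130:265,300:390]),f(sd[165:300,235:325])]))
E
```

```text
False 3.7667 [ 0.4803 -0.2977  0.022 ] [ 0.7737  0.6318 -0.0482]
4.4333 0.01434672539805005 29.999377727508545 [ 0.4042 -0.6576  1.5988] [ 0.48   -0.2975  0.0216]
7.1833 0.014091955555358597 [ 0.4995 -0.325   0.1498]
```

View pics/c1.png

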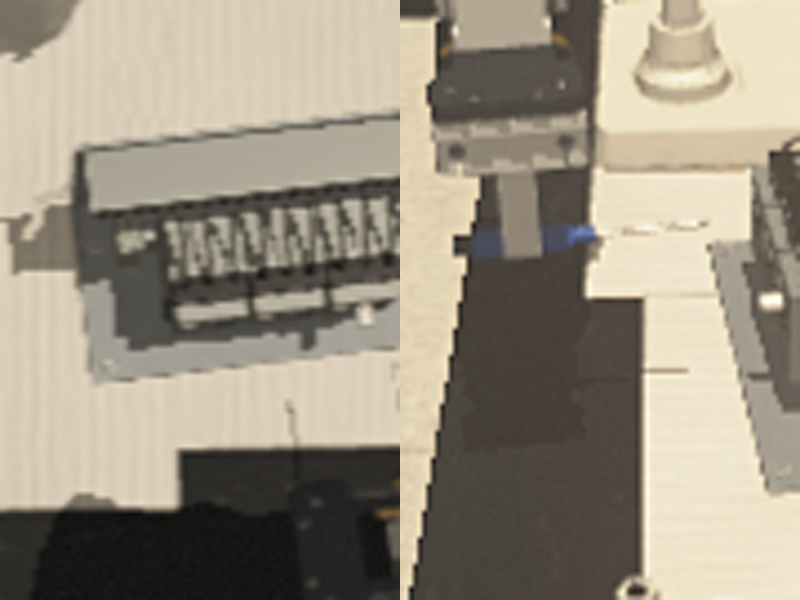

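The driver is held level, with its tip at crop (708,224) in the side view. I'll lower it to the bore axis in front of the mouth and measure the tip in both views.

```bash
python3 - <<'E'
from h import *
np.set_printoptions(precision=4,suppress=True)
robot.move_linear(M-X*.125+[0,0,.0145],velocity=.1)
robot.pause(.2)
s=robot.get_state();print(s["time"],s["ee_pos"],s["force"],proj("top",M-X*.027),proj("side",M-X*.027),proj("top",M),proj("side",M))
t=robot.grab_frame("top")[:,:,::-1];sd=robot.grab_frame("side")[:,:,::-1]
cv2.imwrite("pics/t2.png",t);cv2.imwrite("pics/s2.png",sd)
f=lambda im:cv2.resize(im,(400,560),interpolation=cv2.INTER_CUBIC)
cv2.imwrite("pics/c2.png",np.hstack([f(t[180:250,355:405]),f(sd[205:275,280:330])]))
E
```

```text
8.5 [ 0.5146 -0.3237  0.065 ] [-0.3976 -0.0987 -0.637 ] [[381.4761 208.7542]] [[310.2824 242.1333]] [[380.044  198.9769]] [[320.9631 241.0136]]
```

View pics/c2.png

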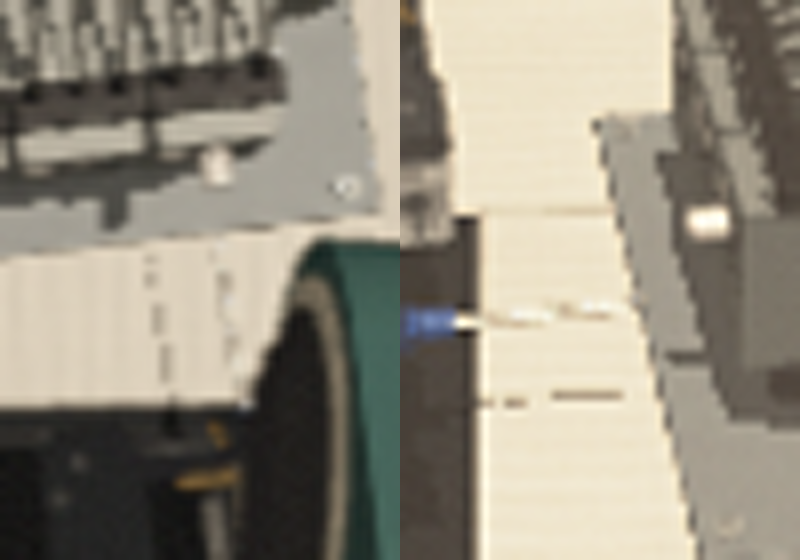

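The tip sits in front of the right relay's opening, with the shaft in the top view at crop x of about 215–235 and in the side view ending near (636,305). I'll refine it by differencing against the initial pictures.

```bash
python3 - <<'E'
from h import *
np.set_printoptions(precision=2,suppress=True,linewidth=150)
P=lambda n:cv2.imread(f"pics/{n}.png").astype(float)
ax=np.array([M-X*d for d in np.linspace(.025,.085,61)])
d=np.abs(P("t2")-P("top0")).sum(2);q=proj("top",ax)
for r in range(205,228):
    c0=np.interp(r,q[:,1],q[:,0]) if q[0,1]<q[-1,1] else np.interp(r,q[::-1,1],q[::-1,0])
    print("top",r,round(c0,2),d[r,378:388].astype(int))
d=np.abs(P("s2")-P("side0")).sum(2);q=proj("side",ax)
for c in range(290,314,1):
    r0=np.interp(c,q[::-1,0],q[::-1,1]);print("side",c,round(r0,2),d[238:250,c].astype(int))
# pin centroid, white blob
for n,(x0,x1,y0,y1),L in(("t2",(377,387,196,206),.0065),("s2",(313,324,227,238),.0065)):
    g=P(n)[y0:y1,x0:x1].min(2);w=np.clip(g-190,0,None);yy,xx=np.mgrid[y0:y1,x0:x1]
    print(n,"pin",(w*xx).sum()/w.sum(),(w*yy).sum()/w.sum(),proj("top" if n=="t2" else "side",M-X*L+[0,0,.026]))
E
```

```text
top 205 381.37 [14 13 11 12 16 14 14 15 10 10]
top 206 381.37 [12 13 15 15 14 16 14  8 16 14]
top 207 381.37 [12 16 16 15 11 11 14 14 15 14]
top 208 381.37 [15 14 12  2  6  5 16 13 15 12]
top 209 381.51 [15 13 10 38 61 11 13 13 14 13]
top 210 381.66 [16 13 12  6 28 25 14 13 14 16]
top 211 381.8 [13 13 10 23 20 26 16 12 12 16]
top 212 381.95 [12 16 11 29 10 23 14 15 15 13]
top 213 382.1 [14 14 15 11 10  8 13 14 13 15]
top 214 382.24 [15 13 16  9 87 72  3 14 13 14]
top 215 382.39 [13 15 15 12 86 92  8 13 15 14]
top 216 382.53 [11 15 14 14 53 45  4 14 15 13]
top 217 382.68 [13 15 14 11 47 17 23 19 13 13]
top 218 382.82 [14 13 16 11 27 21 25 14 13 15]
top 219 382.97 [15 15 15 11 28  6 20 17 13 15]
top 220 383.11 [12 15 15 15  7 23  5 12 13 16]
top 221 383.26 [13 12 14 15 14 10 19  1 17 20]
top 222 383.4 [14 16 15 15 11 73 77  6 17  9]
top 223 383.55 [13 15 15 14 11 65 55  2 16 55]
top 224 383.7 [ 15  13  14  16  11  57   3  22  20 141]
top 225 383.84 [ 15  11  11  14  10  21  26  33  13 162]
top 226 383.98 [ 15  15  15  14  15  12  13  12  52 257]
top 227 384.13 [ 15  15  13  12  14  12 
[... 781 characters left out ...]
   1  29  45 101   7   7   1   1   1]
side 304 242.79 [  2   1   2   0  19  21 116  10   4   1   1   0]
side 305 242.69 [  2   3   3   0  34  47 125   7   1   1   2   2]
side 306 242.58 [ 4  2  0  0 22 37 44  6  1  4  1  3]
side 307 242.48 [ 3  0  2  3  3 35  2  3  2  4  2  0]
side 308 242.37 [ 2  7  5 15 66 16  6  1  1  0  1  2]
side 309 242.27 [  2   2   0  28  32 196   8   4   1   2   2   2]
side 310 242.16 [ 3  2  3  7 19 35  1  6  3  2  4  2]
side 311 242.06 [ 5  1  2  3  3 13  1  2  2  4  9  2]
side 312 242.05 [5 3 6 2 4 2 2 3 2 2 0 2]
side 313 242.05 [2 5 1 2 1 4 4 0 1 4 5 1]
t2 pin 382.0 201.1290322580645 [[382.1  200.02]]
s2 pin 318.2184300341297 232.11945392491467 [[318.47 232.96]]
```

The driver is within about 1 mm of the bore axis in both views. I'll raise it 1 mm and insert under force guard.

```bash
python3 - <<'E'
from h import *
np.set_printoptions(precision=4,suppress=True)
Z=[0,0,.0155]
f0=robot.get_state()["force"]
def go(d,v,th):
    r=robot.move_linear(M-X*d+Z,velocity=v,threshold=th);s=robot.get_state()
    print(d,r,round(s["time"],2),"d=",(M-s["ee_pos"])@X,"f",(s["force"]-f0)@np.c_[X,Y,[0,0,1]],s["opening"])
    return r
go(.115,.05,4)
if not go(.091,.03,4):
    for d in np.arange(.088,.069,-.002):
        go(d,.03,12)
        if -(robot.get_state()["force"]-f0)@X>9: break
E
```

```text
0.115 False 8.95 d= 0.11450482622965143 f [-0.7004 -0.854  -1.1041] 0.013995664297679554
0.091 False 9.9 d= 0.091149898383056 f [-0.1423 -0.3509 -2.1772] 0.01393164125273852
0.088 False 10.15 d= 0.08787719675020643 f [-0.8626 -0.7569 -0.0747] 0.014001589377162426
0.086 False 10.4 d= 0.08603522961046194 f [-0.9993  0.192  -0.8565] 0.013874245513278287
0.08399999999999999 False 10.65 d= 0.0840277871337934 f [-2.3556  0.2405 -1.1238] 0.014113910882789151
0.08199999999999999 False 10.9 d= 0.0820062689588076 f [-3.4509 -0.2542 -0.5861] 0.014101896300197776
0.07999999999999999 False 11.15 d= 0.08039002457116431 f [-5.5493  0.1477 -1.3656] 0.01399506227292926
0.07799999999999999 False 11.4 d= 0.0796548680591725 f [-11.2159   0.0365  -0.7835] 0.013965191974057356
```

The force profile shows spring, then a hard stop, at the expected depth. I'll verify the pin.

```bash
python3 - <<'E'
from h import *
robot.pause(.5);s=robot.get_state();print(s["time"],s["force"],s["ee_pos"],s["opening"],s["grasp_force"])
t=robot.grab_frame("top")[:,:,::-1];sd=robot.grab_frame("side")[:,:,::-1]
f=lambda im:cv2.resize(im,(400,560),interpolation=cv2.INTER_CUBIC)
cv2.imwrite("pics/c3.png",np.hstack([f(t[180:250,355:405]),f(sd[205:275,280:330])]))
E
```

```text
11.9 [-11.24398743  -0.53603317   0.11013735] [ 0.55954894 -0.31852047  0.06477741] 0.014068356330989967 29.999187290668488
```

View pics/c3.png

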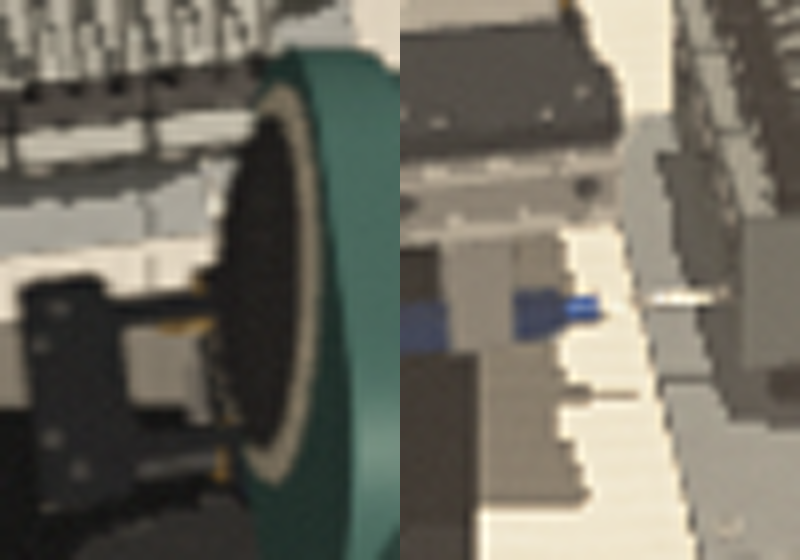

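The white pin that stood out at side crop (707,223) is gone, so it has been drawn home. The blade runs into the opening near (725,297), and the push holds steady at 11 N.

```bash
python3 -c "
from rig import robot
print(robot.sign_off())"
```

```text
the job is handed in; nothing more can be done
None
```

The tripped relay, the rightmost one seen from the robot, is reset and its pin is home. The gripper still holds the screwdriver with the button pressed down on its stop, and I've handed the job in.

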